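Pack and clamp the contact-printing frame

TASK

Gently lower the open glass lid of the printing frame until it is fully shut, then stand yellow spacers from the rack upright on the channel floor, one after another, in the gap between the lid's black rubber pad and the blue spring jaw, until the jaw can close up the rest of the gap. Push the jaw towards the lid until you feel the pack squeeze the rubber pad firmly (about 10 N), and finish while still holding the jaw pressed, touching none of the spacers: if let go it springs back. Leave unused spacers standing in the rack and do not disturb the timer, loupe and film canister.

Things in the scene. Friction and masses are not known exactly. Their poses are not given: they have to be found in the camera images.
- frame: contact-printing frame, fixed: wooden board 310 (x) x 190 (y) x 20 high; origin: centre of its underside, on the table; its -x end faces the robot. On it at x = -2 to 128 a grey light box (160 wide, top at z = 45) under the hinged lid; nearer the robot an open-topped channel along x, in which lies the gap to be packed.
- channel (a point): on the channel's floor at frame x = -12, y = 0, z = 20, right under the pad's face when the lid is shut. Frame axes. Aluminium cheeks, inner faces at y = +-26, from frame x = -150 to -15, 25 high above this floor. The gap runs from here towards -x to the jaw; spacers stand in it on this floor, thickness along the frame's x, either way round.
- lid (a joint): hinge of the red-framed glass lid, rad: 0 = shut on the light box, grows as it opens upward (1.3 = most); starts open 0.6 to 1.0. A stiff friction hinge: it stays wherever it is left and takes about 2 to 6 N at the front rail to push down. Hinge line along the frame's y.
- lid_hinge (a point): point on the hinge line, mid-width: frame x = 135, y = 0, z = 50 mm
- lid_rail (a point): centre of the top (outer) face of the lid's front rail, turns with the lid: 130.5 mm from the hinge line towards the robot and 10 mm above it when shut, i.e. frame x = 4.5, z = 60. The rail's top is flat, 21 (x) x 160 (y) mm; press it down here with closed fingers.
- pad (a joint): travel of the springy black rubber pad on the front of the lid, m: 0 = free, grows to 0.005 as it is pressed towards the lid; stiffness 3 N per mm. Tells how firmly the pack is squeezed.
- pad_face (a point): centre of the pad's front face (50 wide x 26 high, 6 mm proud of the lid's rail), turns with the lid; with the lid shut at frame x = -12, y = 0, z = 39 mm
- clamp: spring clamp's fixed heel, set somewhere along the channel. Origin: foot of the jaw's front face while the jaw is drawn back, on the channel floor; so the gap is (-12 mm minus this origin's frame x), 52 to 76 mm. Axes as the frame's. Its dark steel heel block, x = -50 to -16, 46 wide, is 14 high above the channel floor.
- jaw: the clamp's sliding jaw: a blue upright plate 10 thick (x) x 48 wide, top 59 above the channel floor. Origin: foot of its front face, frame axes. Starts at the clamp's origin; pushed from behind, above the heel, it slides along frame +x to an end stop at 34 mm. A return spring (1.6 N, at the stop 3 N) pushes it back if let go. So the spacers must leave 31 mm or less of the gap unfilled.
- jaw_back (a point): on the back face (towards -x) of the jaw plate, mid-width, 40 mm above the channel floor: push here along frame +x
- rack: black rack, fixed, 120 (x) x 66 (y), walls 28 high, floor at z = 6; four pockets along x at -42, -14, 14, 42 mm, 22 x 50 mm wide each, one spacer in each (own axes along the rack's). Origin: centre of its underside. Stands to the left or right of the frame.
- spacer1: yellow plastic spacer, about 70 g, upright in the rack. Origin: centre of its underside. Body 18 thick (own x) x 44 wide (own y) x 45 high; above it, z = 45 to 80, a grip tab 10 thick x 44 wide, flush at the sides. Take the tab from above across the 44 width (a finger on each side in own y), clear of neighbours standing close in x. All four alike.
- spacer2: yellow plastic spacer, about 70 g, upright in the rack. Origin: centre of its underside. Body 18 thick (own x) x 44 wide (own y) x 45 high; above it, z = 45 to 80, a grip tab 10 thick x 44 wide, flush at the sides. Take the tab from above across the 44 width (a finger on each side in own y), clear of neighbours standing close in x. All four alike.
- spacer3: yellow plastic spacer, about 70 g, upright in the rack. Origin: centre of its underside. Body 18 thick (own x) x 44 wide (own y) x 45 high; above it, z = 45 to 80, a grip tab 10 thick x 44 wide, flush at the sides. Take the tab from above across the 44 width (a finger on each side in own y), clear of neighbours standing close in x. All four alike.
- spacer4: yellow plastic spacer, about 70 g, upright in the rack. Origin: centre of its underside. Body 18 thick (own x) x 44 wide (own y) x 45 high; above it, z = 45 to 80, a grip tab 10 thick x 44 wide, flush at the sides. Take the tab from above across the 44 width (a finger on each side in own y), clear of neighbours standing close in x. All four alike.
- timer: bystander: black enlarger timer box 90 x 120 x 60, with a red knob to 72 high; origin under its centre; on the other side of the frame from the rack
- loupe: bystander: dark metal focusing loupe, 44 diameter, 60 high; origin: centre of underside
- canister: bystander: black film canister, 32 diameter, 50 high; origin: centre of underside

How it is judged:
On the way, in this order (a step that is already met when the one before it is completed fails the run):
1. the lid is shut (value of joint lid below 0.04 rad), for 0.2 s.
2. at least two spacers stand upright on the channel floor between pad and jaw, lid still shut (value of joint lid below 0.04 rad and (((x of spacer1 in the frame of frame between -0.085 and -0.012 m and y of spacer1 in the frame of frame between -0.012 and 0.012 m and z of spacer1 in the frame of frame between 0.016 and 0.025 m and angle between spacer1's own z axis and vertical below 0.12 rad) and (x of spacer2 in the frame of frame between -0.085 and -0.012 m and y of spacer2 in the frame of frame between -0.012 and 0.012 m and z of spacer2 in the frame of frame between 0.016 and 0.025 m and angle between spacer2's own z axis and vertical below 0.12 rad)) or ((x of spacer1 in the frame of frame between -0.085 and -0.012 m and y of spacer1 in the frame of frame between -0.012 and 0.012 m and z of spacer1 in the frame of frame between 0.016 and 0.025 m and angle between spacer1's own z axis and vertical below 0.12 rad) and (x of spacer3 in the frame of frame between -0.085 and -0.012 m and y of spacer3 in the frame of frame between -0.012 and 0.012 m and z of spacer3 in the frame of frame between 0.016 and 0.025 m and angle between spacer3's own z axis and vertical below 0.12 rad)) or ((x of spacer1 in the frame of frame between -0.085 and -0.012 m and y of spacer1 in the frame of frame between -0.012 and 0.012 m and z of spacer1 in the frame of frame between 0.016 and 0.025 m and angle between spacer1's own z axis and vertical below 0.12 rad) and (x of spacer4 in the frame of frame between -0.085 and -0.012 m and y of spacer4 in the frame of frame between -0.012 and 0.012 m and z of spacer4 in the frame of frame between 0.016 and 0.025 m and angle between spacer4's own z axis and vertical below 0.12 rad)) or ((x of spacer2 in the frame of frame between -0.085 and -0.012 m and y of spacer2 in the frame of frame between -0.012 and 0.012 m and z of spacer2 in the frame of frame between 0.016 and 0.025 m and angle between spacer2's own z axis and vertical below 0.12 rad) and (x of spacer3 in the frame of frame between -0.085 and -0.012 m and y of spacer3 in the frame of frame between -0.012 and 0.012 m and z of spacer3 in the frame of frame between 0.016 and 0.025 m and angle between spacer3's own z axis and vertical below 0.12 rad)) or ((x of spacer2 in the frame of frame between -0.085 and -0.012 m and y of spacer2 in the frame of frame between -0.012 and 0.012 m and z of spacer2 in the frame of frame between 0.016 and 0.025 m and angle between spacer2's own z axis and vertical below 0.12 rad) and (x of spacer4 in the frame of frame between -0.085 and -0.012 m and y of spacer4 in the frame of frame between -0.012 and 0.012 m and z of spacer4 in the frame of frame between 0.016 and 0.025 m and angle between spacer4's own z axis and vertical below 0.12 rad)) or ((x of spacer3 in the frame of frame between -0.085 and -0.012 m and y of spacer3 in the frame of frame between -0.012 and 0.012 m and z of spacer3 in the frame of frame between 0.016 and 0.025 m and angle between spacer3's own z axis and vertical below 0.12 rad) and (x of spacer4 in the frame of frame between -0.085 and -0.012 m and y of spacer4 in the frame of frame between -0.012 and 0.012 m and z of spacer4 in the frame of frame between 0.016 and 0.025 m and angle between spacer4's own z axis and vertical below 0.12 rad)))), for 0.2 s.
At the end, for the whole second after the job is handed in: Lid shut (0.04 rad); fingers push jaw plate over 3 N, it bears on a spacer over 2 N, rubber pad pressed in over 1.5 mm; each spacer stands (0.12 rad) on the channel floor in the gap or upright in its rack place (20 mm); robot touches no spacer; all for the last second (value of joint lid below 0.04 rad and value of joint pad above 0.0015 m and x of jaw in the frame of clamp above 0.002 m and contact force between the fingers and jaw above 3 N and (contact force between jaw and spacer1 above 2 N or contact force between jaw and spacer2 above 2 N or contact force between jaw and spacer3 above 2 N or contact force between jaw and spacer4 above 2 N) and ((x of spacer1 in the frame of frame between -0.085 and -0.012 m and y of spacer1 in the frame of frame between -0.012 and 0.012 m and z of spacer1 in the frame of frame between 0.016 and 0.025 m and angle between spacer1's own z axis and vertical below 0.12 rad) or (distance of spacer1 from where it was at the start of the episode below 0.02 m and angle between spacer1's own z axis and vertical below 0.2 rad)) and ((x of spacer2 in the frame of frame between -0.085 and -0.012 m and y of spacer2 in the frame of frame between -0.012 and 0.012 m and z of spacer2 in the frame of frame between 0.016 and 0.025 m and angle between spacer2's own z axis and vertical below 0.12 rad) or (distance of spacer2 from where it was at the start of the episode below 0.02 m and angle between spacer2's own z axis and vertical below 0.2 rad)) and ((x of spacer3 in the frame of frame between -0.085 and -0.012 m and y of spacer3 in the frame of frame between -0.012 and 0.012 m and z of spacer3 in the frame of frame between 0.016 and 0.025 m and angle between spacer3's own z axis and vertical below 0.12 rad) or (distance of spacer3 from where it was at the start of the episode below 0.02 m and angle between spacer3's own z axis and vertical below 0.2 rad)) and ((x of spacer4 in the frame of frame between -0.085 and -0.012 m and y of spacer4 in the frame of frame between -0.012 and 0.012 m and z of spacer4 in the frame of frame between 0.016 and 0.025 m and angle between spacer4's own z axis and vertical below 0.12 rad) or (distance of spacer4 from where it was at the start of the episode below 0.02 m and angle between spacer4's own z axis and vertical below 0.2 rad)) and contact force between each of the arm, the fingers and spacer1 below 0.5 N and contact force between each of the arm, the fingers and spacer2 below 0.5 N and contact force between each of the arm, the fingers and spacer3 below 0.5 N and contact force between each of the arm, the fingers and spacer4 below 0.5 N); the arm keeps its last pose, push and grip.
It fails at once if the glass lid is slammed (faster than 2.5 rad/s) (velocity of joint lid below -2.5 rad/s).
It fails at once if the enlarger timer is moved more than 20 mm or tipped (distance of timer from where it was at the start of the episode above 0.02 m or angle between timer's own z axis and vertical above 0.3 rad).
It fails at once if the focusing loupe is moved more than 20 mm or tipped (distance of loupe from where it was at the start of the episode above 0.02 m or angle between loupe's own z axis and vertical above 0.3 rad).
It fails at once if the film canister is moved more than 20 mm or tipped (distance of canister from where it was at the start of the episode above 0.02 m or angle between canister's own z axis and vertical above 0.3 rad).
It also fails if it takes over 72 s, if anything falls off the work surface, if the arm or the gripper's body presses on something with over 40 N, if the wrist force passes 120 N, or if a joint passes its speed limit or range.

ROBOT

A 6-joint arm with a two-finger parallel gripper is mounted at the origin on the work surface. World frame = base frame: x ahead of the robot, y to its left, z up, the work surface at z = 0. Lengths are in m, angles in rad, forces in N, time in s.
With the tool pointing down it reaches from about 0.325 to 0.75 m from the base axis. Payload 7.6 kg.
Tool frame: the origin (TCP) lies at the centre of the arm's flange, where the gripper is bolted on; the fingertips stand 173 mm ahead of it and the grasp point (between the pads) lies 155 mm ahead of it (robot.grasp_offset is the distance from the TCP to the grasp point, in m); z points along the fingers, y is the direction in which the jaws open and shut (so a half turn about z gives the same grasp; the last joint's range is limited). The gripper opens to 85 mm and grips with 20 to 120 N. Pads are 22 mm wide; open, the fingers measure 114 mm over their backs; the gripper's body (76 mm by 85 mm) begins 54 mm behind the grasp point. The pads swing forward as they close: fully open they stand 13 mm farther back than shut.
Start: joints at [-1.314, 0.052, 1.401, -0, 1.689, -0.07], TCP at [0.169, -0.497, 0.405] pointing down, gripper open.
Joint ranges: [-2.9, 2.9], [-0.91, 2.17], [0.12, 2.37], [-1.06, 4.2], [0.26, 2.73], [-2.93, 2.93]. Speed limits (rad/s): [2.57, 2.57, 3.01, 3.14, 3.14, 3.14].

INTERFACE

Orientations are given as a 3x3 rotation matrix whose columns are the frame's x, y, z axes.
In Python, from cell import robot gives the robot as it stands.
- The arm moves only by the tool apply_moves, never from a script. Its argument "motion" is a list that holds one entry, the list of rows, each a list of 5 numbers: the shift along the tool's x, y, z in cm, then the turn about the tool's z in degrees, then the finger opening in cm, from 0 to 8.54. In form: [[[tx, ty, tz, twist, jaw], ...]]. A call has exactly 5 rows; each row is the pose to reach, as a shift and turn from the pose measured when the call began, along the tool's axes at that moment; what a row does not reach only later rows make up. A row lasts 1/10 s, in which the tool goes at most 50 mm and 8.59 degrees, less where a joint would pass 70% of its speed; a pose out of reach is approached as far as the arm can. A call with a gripper value outside its range is refused whole. The fingers move at their own pace and stop on an object; "squeeze" is the grip in N (left out, the last holds). Time passes only in rows, so rows that repeat a pose let the fingers close, or fill a call up. It gives the time, the measured TCP pose, the force and the opening at its end, in the units of the state.
- robot.sense(): the state, without advancing time (a new reading comes with each control period).
- robot.capture(name): name is "scene" or "side" or "wrist"; returns a dict with "image" (384x512x3 uint8, red, green, blue), "fx", "fy", "cx", "cy" (pixels), "eye" and "attitude" of the camera in the world. Camera axes: x right, y down, z forward; pixel columns grow to the right and rows downward; lengths in m; the calibration is good to about 2 mm. A picture is of the moment at which its call begins. There is no depth.
- robot.finish_job(): hands the job in, once; it reports no verdict.
Trained networks look in a picture, given as the dict that the camera call returned (one of the last four; its "shot" number tells which), for a name from the list of things; names that differ only in an ending like _2 or _b are one class to them, and where a whole thing is asked for, a point or a joint stands for the part that bears it (a point fixed in the world has none). Each returns a list of dicts, best first, with "confidence" (0 to 1); they miss things now and then, are a little off and sometimes report something else, mostly with a low value. They report only what shows in the picture. A call takes as long as a camera call.
- robot.cut_out(label, picture): "pixels" (384x512 bool, what is visible of it) and "uv" ([column, row] in pixels, amid what is visible of it).
- robot.tip_of(label, picture): "uv" ([column, row] in pixels: a listed point, or the origin of a listed thing).
The state is a dict: "time": time; "qpos": joint angles; "qd": joint speeds; "joint_torque": joint torques, N m; "position": TCP position; "orientation": TCP orientation; "force": force on the tool from outside, world axes, zero at the start; "moment": the same for the moment, N m; "finger_gap": finger opening in m.
Only numpy, scipy, OpenCV 4.12 (cv2) and the standard library are available. Lean on these libraries where they do the work, as an engineer would, in place of code of your own. Each camera call takes 0.05 s, during which the arm holds its last target. There are 200 camera calls.

## Working session

There is one attempt and no reset: what is moved stays moved. The work goes in short steps, Python scripts to look and compute and a tool call to move; the robot and the scene stay as the last step left them, time stands still between calls to the robot, and variables do not carry over. Pictures are saved under pics/ and viewed, about 8 in all and at most 12, crops included, and the job is handed in when it is done.

Besides the shell and the picture viewer there is one more tool, called after "Request:" in YAML: its name, and indented under it one key for each argument. apply_moves: Moves the arm, as the interface text tells. Its arguments: {"type":"object","properties":{"motion":{"type":"array"},"squeeze":{"type":"number"}},"required":["motion"]}

```bash
mkdir -p pics; ls; cat > h.py <<'E'
import numpy as np, cv2
from cell import robot
def save(p,n): cv2.imwrite('pics/'+n,cv2.cvtColor(p['image'],cv2.COLOR_RGB2BGR))
def ray(p,uv):
    d=np.array([(uv[0]-p['cx'])/p['fx'],(uv[1]-p['cy'])/p['fy'],1.]); d=np.array(p['attitude'])@d
    return np.array(p['eye']),d/np.linalg.norm(d)
def onz(p,uv,z):
    e,d=ray(p,uv); return e+d*(z-e[2])/d[2]
def proj(p,X):
    c=np.array(p['attitude']).T@(np.array(X)-p['eye']); return np.array([c[0]/c[2]*p['fx']+p['cx'],c[1]/c[2]*p['fy']+p['cy']])
def tri(obs):
    A=np.zeros((3,3));b=np.zeros(3)
    for p,uv in obs:
        e,d=ray(p,uv);M=np.eye(3)-np.outer(d,d);A+=M;b+=M@e
    return np.linalg.solve(A,b)
E
python3 - <<'E'
from h import *
P={n:robot.capture(n) for n in('scene','side','wrist')}
for n,p in P.items():
    save(p,n+'0.png'); print(n,p['eye'],np.round(p['attitude'],2).tolist(),p['fx'])
cv2.imwrite('pics/both.png',cv2.cvtColor(np.vstack([P['scene']['image'],P['side']['image']])[:, :],cv2.COLOR_RGB2BGR)[:, :])
for l in 'frame channel lid lid_hinge lid_rail pad_face clamp jaw jaw_back rack spacer1 timer loupe canister'.split():
    r={}
    for n in('scene','side'):
        o=robot.tip_of(l,P[n]); r[n]=o
        print(l,n,[(np.round(q['uv'],1).tolist(),round(q['confidence'],2)) for q in o[:5]])
    if r['scene'] and r['side'] and l!='spacer1': print('   tri',np.round(tri([(P[n],r[n][0]['uv']) for n in r]),4))
print(robot.sense())
E
```

```text
pics
scene [ 1.10641507 -0.1473103   0.81590751] [[0.32, 0.78, -0.54], [0.95, -0.27, 0.17], [-0.02, -0.56, -0.83]] 417.2565342151023
side [ 0.5678689  -0.95248732  0.5877101 ] [[1.0, -0.02, 0.06], [-0.06, -0.47, 0.88], [0.01, -0.88, -0.47]] 403.8126571729134
wrist [ 0.24912326 -0.47026399  0.37343822] [[0.32, -0.89, -0.31], [-0.95, -0.3, -0.1], [-0.0, 0.33, -0.94]] 266.51550924813455
frame scene [([249.5, 208.1], 0.9), ([136.7, 278.4], 0.47)]
frame side [([246.0, 221.2], 0.68), ([210.8, 216.0], 0.54)]
   tri [ 0.6085 -0.0183 -0.0022]
channel scene [([248.1, 200.7], 0.57)]
channel side [([236.8, 213.0], 0.58)]
   tri [ 0.5902 -0.0142  0.0157]Traceback (most recent call last):
  File "<stdin>", line 9, in <module>
ValueError: it knows: canister, channel, clamp, frame, jaw, jaw_back, lid_hinge, lid_rail, loupe, pad_face, rack, spacer, timer
```

```bash
python3 - <<'E'
from h import *
P={n:robot.capture(n) for n in('scene','side')}
for l in 'lid_hinge lid_rail pad_face clamp jaw jaw_back rack spacer timer loupe canister'.split():
    r={}
    for n in('scene','side'):
        o=robot.tip_of(l,P[n]); r[n]=o
        print(l,n,[(np.round(q['uv'],1).tolist(),round(q['confidence'],2)) for q in o[:6]])
    if r['scene'] and r['side'] and l!='spacer': print('   tri',np.round(tri([(P[n],r[n][0]['uv']) for n in r]),4))
s=robot.sense();print(s['time'],s['position'],np.round(s['orientation'],3).tolist(),s['finger_gap'])
E
```

```text
lid_hinge scene [([272.0, 249.2], 0.9)]
lid_hinge side [([291.0, 200.7], 0.9), ([213.5, 216.0], 0.73)]
   tri [ 0.7386 -0.0085  0.0467]
lid_rail scene [([256.7, 187.5], 0.63)]
lid_rail side [([258.4, 172.0], 0.73)]
   tri [ 0.6457 -0.0093  0.1369]
pad_face scene [([251.2, 181.1], 0.44)]
pad_face side [([250.4, 174.4], 0.61), ([209.6, 202.8], 0.55)]
   tri [ 0.6245 -0.0142  0.1329]
clamp scene [([240.8, 177.6], 0.95)]
clamp side [([211.1, 214.1], 0.52), ([222.8, 295.8], 0.19)]
   tri [ 0.5198 -0.0105  0.0124]
jaw scene [([240.6, 178.7], 0.65), ([250.7, 206.6], 0.54)]
jaw side [([214.4, 214.2], 0.61)]
   tri [ 0.5273 -0.0133  0.0152]
jaw_back scene [([236.2, 160.6], 0.68)]
jaw_back side [([204.7, 198.6], 0.5), ([293.8, 199.8], 0.5)]
   tri [ 0.5053 -0.0145  0.0627]
rack scene [([119.1, 224.6], 0.64)]
rack side [([223.6, 297.0], 0.98)]
   tri [ 0.5502 -0.311  -0.0033]
spacer scene [([120.8, 220.1], 0.82), ([116.4, 211.8], 0.75), ([117.5, 229.6], 0.72), ([125.1, 236.0], 0.58)]
spacer side [([242.9, 290.1], 0.86), ([226.7, 290.2], 0.69), ([200.2, 295.0], 0.63), ([214.0, 291.6], 0.58), ([222.4, 295.3], 0.18)]
timer scene [([365.3, 158.0], 0.58), ([118.5, 230.4], 0.45)]
timer side [([219.3, 168.9], 0.62)]
   tri [ 0.5421  0.3133 -0.0084]
loupe scene [([137.4, 278.6], 0.66)]
loupe side [([288.6, 287.9], 0.67)]
   tri [ 0.6915 -0.2918 -0.0041]
canister scene [([397.5, 209.4], 0.83)]
canister side [([248.1, 174.4], 0.73), ([228.4, 291.0], 0.66), ([273.7, 170.2], 0.53)]
   tri [ 0.6595  0.3566 -0.0648]
1.55 [ 0.16856838 -0.49721266  0.40472218] [[0.947, 0.321, 0.0], [0.321, -0.947, -0.0], [0.0, 0.0, -1.0]] 0.08536916474380252
```

View pics/scene0.png

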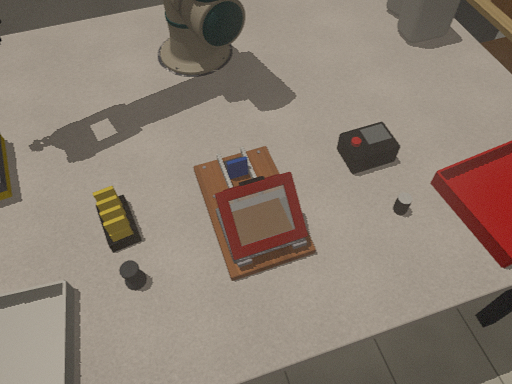

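View pics/side0.png

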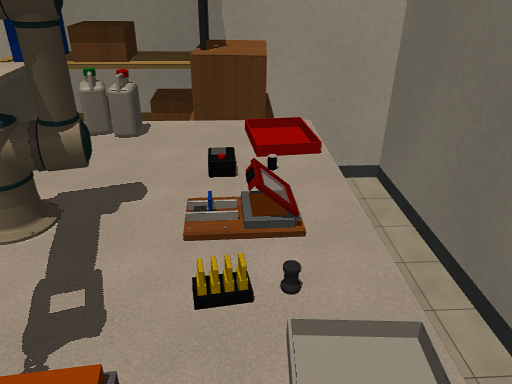

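The scene view shows the frame at about (255,210) with its lid open and the blue jaw at (237,167). The rack with four spacers is at (115,215), the loupe at (134,275), the timer at (368,147) and the canister at (402,205). The side view agrees.

```bash
cat > fit.py <<'E'
from h import *
from scipy.optimize import least_squares
def Rz(a): c,s=np.cos(a),np.sin(a); return np.array([[c,-s,0],[s,c,0],[0,0,1]])
def hullc(m):
    c=max(cv2.findContours(m.astype(np.uint8),cv2.RETR_EXTERNAL,cv2.CHAIN_APPROX_NONE)[0],key=cv2.contourArea)
    return cv2.convexHull(c)[:,0,:].astype(float)
def hullm(P):  # filled hull of pts
    return cv2.convexHull(P.astype(np.float32))[:,0,:]
def fitpose(views,pts,x0,known):
    # views: (pic, mask hull); pts model Nx3 ; known: list (pic,uv,local)
    def res(v):
        R=Rz(v[2]);t=np.array([v[0],v[1],0]);r=[]
        for p,h in views:
            H=hullm(np.array([proj(p,R@q+t) for q in pts]))
            r+=[cv2.pointPolygonTest(H,(float(a),float(b)),True) for a,b in h]
        for p,uv,l in known: r+=list((proj(p,R@np.array(l)+t)-uv)*1.0)
        return r
    s=least_squares(res,x0,loss='soft_l1',diff_step=1e-4); return s.x,np.sqrt(np.mean(s.fun**2))
def box(x0,x1,y0,y1,z0,z1): return np.array([[x,y,z] for x in(x0,x1) for y in(y0,y1) for z in(z0,z1)])
E
python3 - <<'E'
from fit import *
P={n:robot.capture(n) for n in('scene','side')}
K=[]
for l,q in dict(frame=(0,0,0),channel=(-.012,0,.02),lid_hinge=(.135,0,.05)).items():
    for n in P:
        o=robot.tip_of(l,P[n])
        if o: K.append((P[n],np.array(o[0]['uv']),q))
print('frame pts',fitpose([],None,[.605,-.015,.05],K))
kf=fitpose([],None,[.605,-.015,.05],K)[0]
V=[]
for n in P:
    o=robot.cut_out('frame',P[n])[0]; m=o['pixels']; im=P[n]['image'].astype(int)
    print(n,o['confidence'],m.sum(),hullc(m).min(0),hullc(m).max(0))
    cv2.imwrite(f'pics/fm_{n}.png',m*255)
p=P['scene']
o=robot.cut_out('rack',P['scene']); print([ (q['confidence'],q['pixels'].sum(),q['uv']) for q in o[:2]])
# overlay predicted frame wireframe
v=kf
S=np.array([[0,0]])
out=[]
for n,(a,b,c,d) in dict(scene=(80,130,340,290),side=(160,140,320,320)).items():
    k=3 if n=='scene' else 4
    img=cv2.resize(P[n]['image'][b:d,a:c],None,fx=k,fy=k,interpolation=cv2.INTER_CUBIC)
    def ln(q,col):
        u=[((proj(P[n],Rz(v[2])@np.array(x)+[v[0],v[1],0])-[a,b]+.5)*k).astype(int) for x in q]
        for i in range(len(u)-1): cv2.line(img,tuple(map(int,u[i])),tuple(map(int,u[i+1])),col,1)
    ln([(-.155,-.095,.02),(.155,-.095,.02),(.155,.095,.02),(-.155,.095,.02),(-.155,-.095,.02)],(0,255,0))
    for s in(-1,1): ln([(-.15,s*.026,.045),(-.015,s*.026,.045)],(0,255,255))
    cv2.imwrite(f'pics/ov_{n}.png',cv2.cvtColor(img,cv2.COLOR_RGB2BGR))
E
```

```text
frame pts (array([ 0.60505053, -0.01338238,  0.00319943]), np.float64(1.4332226411598166))
scene 0.8 9872 [193. 147.] [316. 279.]
side 0.58 5964 [182. 158.] [305. 240.]
[(0.61, np.int64(535), [125.0, 239.4])][ WARN:0@4.434] global loadsave.cpp:1063 imwrite_ Unsupported depth image for selected encoder is fallbacked to CV_8U.
```

View pics/ov_scene.png

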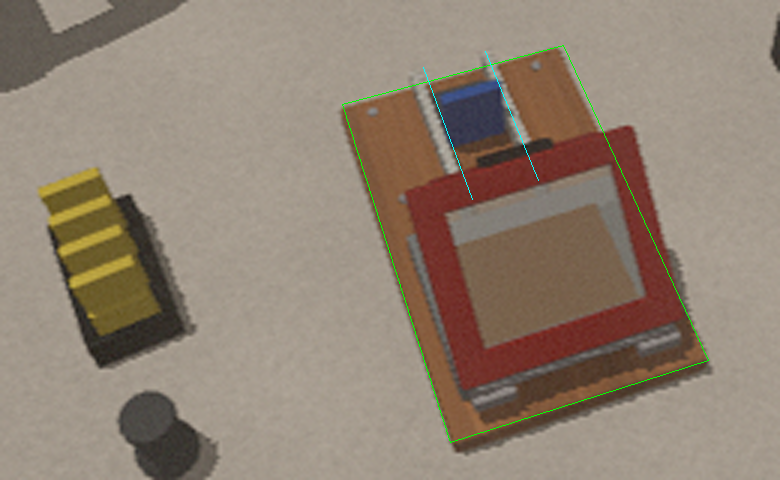

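The fitted frame outline matches the board: frame at about (0.605, -0.013), yaw about 0. The lid is open about 0.67 rad. Next I swing over the rack for a wrist view, then go to the lid.

Request:
apply_moves:
  motion:
    - [[8, -1, 0, 6, 0], [17, -2, 0, 12, 0], [26, -3.1, 0, 18.5, 0], [35, -4.2, 0, 18.5, 0], [43, -5.2, 0, 18.5, 0]]

```text
time: 2.6
position: [0.3956, -0.3881, 0.4049]
orientation: [[1.0, 0.004, 0.0], [0.004, -1.0, -0.0], [0.0, 0.0, -1.0]]
force: [0.6, -1.5, -0.4]
finger_gap: 0.012
```

Request:
apply_moves:
  motion:
    - [[4, 0, 0, 0, 0], [8, 0, 0, 0, 0], [12, 0, 0, 0, 0], [16, 0, 0, 0, 0], [19, 0, 0, 0, 0]]

```text
time: 3.1
position: [0.5877, -0.3868, 0.4043]
orientation: [[1.0, 0.005, 0.0], [0.005, -1.0, -0.0], [0.0, 0.0, -1.0]]
force: [0.3, -0.6, -0.7]
finger_gap: 0.0001
```

```bash
cat > rk.py <<'E'
from fit import *
def rackfit(P,x0):
    # yellow tab tops: use dark rack mask + tips; return pose from network points
    K=[]
    loc=[(x,0,.006) for x in(-.042,-.014,.014,.042)]
    for p in P:
        o=robot.tip_of('rack',p)
        if o: K.append((p,np.array(o[0]['uv']),(0,0,0)))
        for q in robot.tip_of('spacer',p):
            if q['confidence']<.4: continue
            u=np.array(q['uv']); X=onz(p,u,.006); l=Rz(x0[2]).T@(X-[x0[0],x0[1],0])
            j=int(np.argmin([abs(l[0]-a[0]) for a in loc])); K.append((p,u,loc[j])); print('sp',X.round(4),q['confidence'],j)
    return fitpose([],None,x0,K)
E
python3 - <<'E'
from rk import *
W=robot.capture('wrist'); S=robot.capture('side'); C=robot.capture('scene'); save(W,'w1.png')
print(rackfit([W],[.55,-.31,0])); print(rackfit([S],[.55,-.31,0]),rackfit([C],[.55,-.31,0]))
E
```

```text
sp [ 0.5626 -0.3029  0.006 ] 0.78 2
sp [ 0.5335 -0.3098  0.006 ] 0.74 1
sp [ 0.5053 -0.3149  0.006 ] 0.65 0
(array([ 0.54747267, -0.30621416,  0.2113327 ]), np.float64(0.5458909629226325))
sp [ 0.5542 -0.3027  0.006 ] 0.71 2
sp [ 0.5093 -0.3119  0.006 ] 0.7 0
sp [ 0.5419 -0.3033  0.006 ] 0.63 1
sp [ 0.5954 -0.3074  0.006 ] 0.62 3
sp [ 0.5846 -0.2989  0.006 ] 0.71 3
sp [ 0.506  -0.3143  0.006 ] 0.51 0
sp [ 0.5503 -0.2991  0.006 ] 0.5 2
(array([ 0.55080396, -0.30832237,  0.05232828]), np.float64(2.347227063036322)) (array([ 0.54525407, -0.30585221,  0.20719727]), np.float64(1.619937427102851))
```

View pics/w1.png

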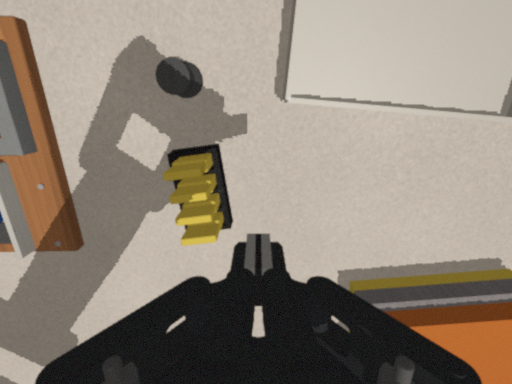

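The wrist view shows the rack at (200,190), with the outer rim corners at about (168,153), (218,147) and (231,228). The loupe is at (177,76).

```bash
python3 - <<'E'
from rk import *
W=robot.capture('wrist')
c=[onz(W,u,.028) for u in((168,153),(218,147),(231,228))]; print(np.round(c,4))
print('yaw right edge',np.arctan2(*(c[1]-c[2])[[1,0]]), 'front edge', np.arctan2(*(c[1]-c[0])[[0,1]]), np.linalg.norm(c[1]-c[2]),np.linalg.norm(c[1]-c[0]))
# frame board edge check
a,b=onz(W,(78,245),.02),onz(W,(35,0),.02);print(a,b,np.arctan2(*(b-a)[[1,0]]))
# yellow mask min-area
im=W['image'].astype(int);m=((im[...,0]>120)&(im[...,1]>100)&(im[...,2]<60)).astype(np.uint8);m[:,240:]=0
n,l,s,ce=cv2.connectedComponentsWithStats(m)
for i in range(1,n):
    if s[i,4]>50: print(s[i],ce[i])
E
```

```text
[[ 0.6036 -0.2707  0.028 ]
 [ 0.6116 -0.3366  0.028 ]
 [ 0.4945 -0.35    0.028 ]]
yaw right edge 0.11372755019008074 front edge 3.0206839977168998 0.11793410040124666 0.06646928985963269
[ 0.46155517 -0.11680781  0.02      ] [ 0.7758151  -0.13658458  0.02      ] -0.06284838625434241
[ 163  152   59   85 2741] [194.68661073 192.2126961 ]
```

Request:
apply_moves:
  motion:
    - [[1, -5, 0, 0, 0], [2.2, -10, 0, 0, 0], [3.4, -15, 0, 0, 0], [4.6, -20, 0, 0, 0], [5.6, -25, 0, 0, 0]]

```text
time: 4.1
position: [0.6386, -0.1416, 0.4064]
orientation: [[1.0, 0.002, 0.002], [0.002, -1.0, -0.001], [0.002, 0.001, -1.0]]
force: [0.8, 0.9, 0.1]
finger_gap: -0.0
```

Request:
apply_moves:
  motion:
    - [[0.2, -4, 1, 0, 0], [0.4, -8, 3, 0, 0], [0.5, -12.6, 5, 0, 0], [0.5, -12.8, 6.5, 0, 0], [0.5, -12.8, 6.5, 0, 0]]

```text
time: 4.6
position: [0.6429, -0.0129, 0.3389]
orientation: [[1.0, 0.004, -0.002], [0.004, -1.0, -0.001], [-0.002, 0.001, -1.0]]
force: [-0.4, -0.3, -0.7]
finger_gap: -0.0
```

```bash
python3 - <<'E'
from rk import *
P={n:robot.capture(n) for n in('scene','side','wrist')}
for l in('lid_hinge','lid_rail','pad_face','frame'):
    print(l,{n:[(np.round(q['uv']).tolist(),round(q['confidence'],2)) for q in robot.tip_of(l,P[n])[:2]] for n in P})
save(P['wrist'],'w2.png'); s=robot.sense(); print(s['position'],s['force'])
p=P['side'];print('tip proj side',proj(p,np.array(s['position'])-[0,0,.173]))
E
```

```text
lid_hinge {'scene': [([268.0, 244.0], 0.82), ([134.0, 282.0], 0.63)], 'side': [([290.0, 287.0], 0.74), ([290.0, 199.0], 0.73)], 'wrist': [([256.0, 86.0], 0.77)]}
lid_rail {'scene': [([254.0, 188.0], 0.78), ([254.0, 177.0], 0.64)], 'side': [([259.0, 170.0], 0.93)], 'wrist': [([255.0, 222.0], 0.9), ([501.0, 128.0], 0.29)]}
pad_face {'scene': [([251.0, 179.0], 0.6)], 'side': [([250.0, 178.0], 0.46)], 'wrist': []}
frame {'scene': [([251.0, 208.0], 0.92)], 'side': [([246.0, 219.0], 0.57), ([208.0, 212.0], 0.41)], 'wrist': [([256.0, 202.0], 0.92)]}
[ 0.64351767 -0.01362534  0.34124672] [ 1.28831736 -0.45067362  0.42648089]
tip proj side [257.78449839 161.55316538]
```

View pics/w2.png

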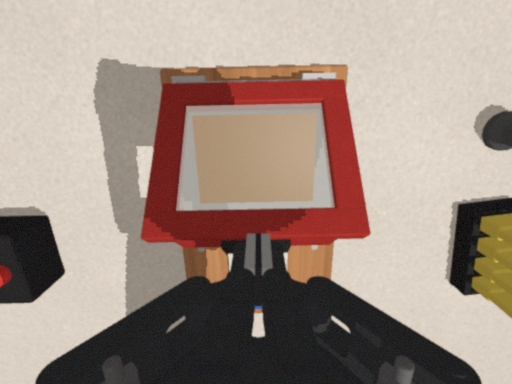

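Request:
apply_moves:
  motion:
    - [[0, 0, 1.5, 0, 0], [0, 0, 2.8, 0, 0], [-0.4, 0, 3.5, 0, 0], [-0.9, 0, 4.1, 0, 0], [-1.3, 0, 4.7, 0, 0]]

```text
time: 5.85
position: [0.6303, -0.0137, 0.2936]
orientation: [[1.0, 0.002, 0.003], [0.002, -1.0, -0.001], [0.003, 0.001, -1.0]]
force: [1.7, -0.6, 0.9]
finger_gap: -0.0003
```

Request:
apply_moves:
  motion:
    - [[-0.4, 0, 0.8, 0, 0], [-0.8, 0, 1.6, 0, 0], [-1.2, 0, 2.4, 0, 0], [-1.5, 0, 3.2, 0, 0], [-1.8, 0, 4.1, 0, 0]]

```text
time: 6.35
position: [0.6123, -0.0138, 0.2521]
orientation: [[1.0, 0.002, 0.004], [0.002, -1.0, -0.001], [0.004, 0.001, -1.0]]
force: [2.0, -0.6, 1.9]
finger_gap: 0.0001
```

Request:
apply_moves:
  motion:
    - [[-0.1, 0, 0.6, 0, 0], [-0.2, 0, 1.2, 0, 0], [-0.3, 0, 1.7, 0, 0], [-0.3, 0, 2.0, 0, 0], [-0.3, 0, 2.2, 0, 0]]

```text
time: 6.85
position: [0.6093, -0.0137, 0.2332]
orientation: [[1.0, 0.002, 0.003], [0.002, -1.0, -0.002], [0.003, 0.002, -1.0]]
force: [-16.1, 1.0, 29.1]
finger_gap: 0.0004
```

Request:
apply_moves:
  motion:
    - [[0, 0, -3, 0, 0], [0, 0, -7, 0, 0], [-5, 0, -11, 0, 0], [-10, 0, -13, 0, 0], [-15, 0, -13, 0, 0]]

```text
time: 7.35
position: [0.4738, -0.0138, 0.3632]
orientation: [[1.0, 0.002, 0.007], [0.002, -1.0, -0.002], [0.007, 0.002, -1.0]]
force: [-0.8, -0.7, 1.5]
finger_gap: 0.0
```

Request:
apply_moves:
  motion:
    - [[-3, 0, 0, 0, 0], [-5, 0, 0, 0, 0], [-5, 0, 0, 0, 4], [-5, 0, 0, 0, 8], [-5, 0, 0, 0, 8]]

```text
time: 7.85
position: [0.4244, -0.0139, 0.3627]
orientation: [[1.0, 0.002, 0.006], [0.002, -1.0, -0.002], [0.006, 0.002, -1.0]]
force: [0.8, -0.1, 0.4]
finger_gap: 0.0431
```

```bash
python3 - <<'E'
from rk import *
P={n:robot.capture(n) for n in('scene','side','wrist')}
T={}
for l in('lid_hinge','lid_rail','pad_face','frame','channel','clamp','jaw','jaw_back'):
    T[l]={n:robot.tip_of(l,P[n])[:2] for n in P}
    print(l,{n:[(np.round(q['uv'],1).tolist(),round(q['confidence'],2)) for q in T[l][n]] for n in P})
    o=[(P[n],T[l][n][0]['uv']) for n in P if T[l][n] and T[l][n][0]['confidence']>.45]
    if len(o)>1: print('   ',tri(o).round(4))
K=[]
for l,q in dict(frame=(0,0,0),channel=(-.012,0,.02),lid_hinge=(.135,0,.05),lid_rail=(.0045,0,.06),pad_face=(-.012,0,.039)).items():
    for n in P:
        if T[l][n] and T[l][n][0]['confidence']>.45: K.append((P[n],np.array(T[l][n][0]['uv']),q))
print(fitpose([],None,[.605,-.013,0],K))
Kw=[k for k in K if k[0] is P['wrist']]; print(fitpose([],None,[.605,-.013,0],Kw) if len(Kw)>1 else '')
save(P['wrist'],'w3.png');s=robot.sense(); print(s['position'])
E
```

```text
lid_hinge {'scene': [([251.3, 209.0], 0.58)], 'side': [([292.1, 200.4], 0.8), ([219.6, 165.4], 0.39)], 'wrist': [([258.9, 96.8], 0.5)]}
    [ 0.6289 -0.0258  0.0601]
lid_rail {'scene': [([250.8, 194.9], 0.63)], 'side': [([243.4, 199.2], 0.79)], 'wrist': []}
    [ 0.6068 -0.0118  0.0582]
pad_face {'scene': [], 'side': [([236.8, 209.1], 0.37)], 'wrist': [([257.8, 5.2], 0.87)]}
frame {'scene': [([249.3, 209.6], 0.89), ([269.9, 248.5], 0.68)], 'side': [([245.2, 221.9], 0.68)], 'wrist': [([258.4, 2.9], 0.89), ([259.2, 95.6], 0.74)]}
    [ 0.6087 -0.017  -0.0059]
channel {'scene': [([250.1, 198.7], 0.75)], 'side': [([238.2, 213.4], 0.79), ([243.9, 218.4], 0.31)], 'wrist': [([259.9, 15.0], 0.94)]}
    [ 0.592  -0.0137  0.0178]
clamp {'scene': [([240.7, 177.5], 0.92), ([399.2, 209.4], 0.34)], 'side': [([210.8, 215.9], 0.42)], 'wrist': [([258.6, 89.8], 0.81)]}
    [ 0.5222 -0.0136  0.0157]
jaw {'scene': [([239.9, 176.2], 0.63)], 'side': [([212.1, 213.3], 0.6)], 'wrist': [([257.1, 88.8], 0.89)]}
    [ 0.522  -0.0136  0.0185]
jaw_back {'scene': [([234.8, 161.3], 0.72)], 'side': [([207.8, 202.1], 0.56)], 'wrist': []}
    [ 0.5097 -0.0197  0.0591]
(array([ 0.60405877, -0.0151733 ,  0.00086519]), np.float64(67.72529850014718))
(array([ 0.60444049, -0.01532278,  0.00267983]), np.float64(116.55785103846095))
[ 0.42382724 -0.01394237  0.36289745]
```

View pics/w3.png

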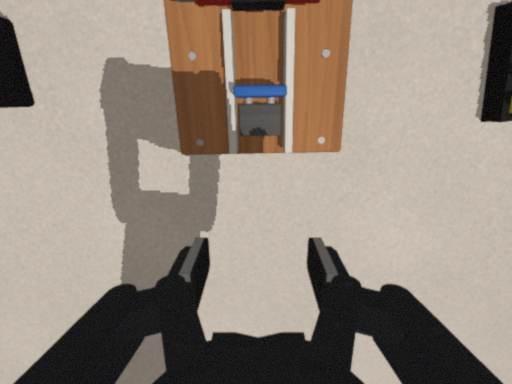

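```bash
python3 - <<'E'
from rk import *
W=robot.capture('wrist'); f=lambda u,z:onz(W,u,z)[:2].round(4).tolist()
im=cv2.cvtColor(W['image'],cv2.COLOR_RGB2GRAY).astype(float)
print('board corners',f((183,154),.02),f((341,151),.02))
I=W['image'].astype(int)
blue=(I[...,2]>I[...,0]+60); ys,xs=np.nonzero(blue[:200]); print('blue',xs.min(),xs.max(),ys.min(),ys.max())
r0,r1,c0,c1=ys.min(),ys.max()+1,xs.min(),xs.max()+1
print('jaw top front',f(((c0+c1)/2-.5,r0-.5),.079),'back low edge',f(((c0+c1)/2-.5,r1-.5),.079),'l/r',f((c0-.5,r0),.079),f((c1-.5,r0),.079))
for r in(15,40,75,110,140):
    print(r,[f((u,r),.045) for u in np.nonzero(np.abs(np.diff(im[r,215:305]))>28)[0]+215.0])
print('col259 rows', [int(v) for v in im[0:100,259]])
E
```

```text
board corners [0.4502, 0.0735] [0.4541, -0.113]
blue 234 285 84 96
jaw top front [0.5242, -0.0161] back low edge [0.5134, -0.0162] l/r [0.5237, 0.0069] [0.5239, -0.0391]
15 [[0.5853, 0.0197], [0.5853, 0.0188], [0.5854, 0.0123], [0.5854, 0.0113], [0.5855, -0.0399], [0.5855, -0.0408], [0.5855, -0.0483]]
40 [[0.5647, 0.0196], [0.5647, 0.0187], [0.5648, 0.012], [0.5648, 0.011], [0.5649, -0.0406], [0.5649, -0.0416], [0.5649, -0.0492]]
75 [[0.534, 0.0189], [0.534, 0.0179], [0.534, 0.0109], [0.534, 0.01], [0.5341, -0.0407], [0.5341, -0.0417], [0.5342, -0.0487], [0.5342, -0.0496]]
110 [[0.5007, 0.0181], [0.5008, 0.014], [0.5008, 0.0098], [0.5009, -0.0418], [0.5009, -0.0429], [0.5009, -0.0501]]
140 [[0.4701, -0.0289], [0.4702, -0.0429], [0.4702, -0.0504], [0.4702, -0.0514]]
col259 rows [28, 14, 17, 22, 26, 14, 11, 22, 23, 22, 48, 68, 101, 115, 119, 116, 119, 119, 119, 120, 118, 118, 118, 121, 117, 117, 119, 117, 119, 122, 121, 120, 118, 117, 119, 119, 120, 119, 120, 115, 120, 119, 118, 120, 119, 119, 121, 118, 119, 120, 121, 119, 119, 119, 119, 119, 121, 119, 121, 121, 121, 119, 121, 119, 121, 120, 118, 121, 120, 119, 120, 119, 120, 118, 119, 119, 119, 116, 93, 72, 72, 67, 71, 71, 60, 71, 85, 89, 93, 94, 96, 96, 99, 98, 92, 75, 67, 89, 108, 120]
```

The frame and channel fit is (0.6045, -0.0147) with yaw about 0.02 rad. The jaw front is at x = 0.524, so the gap is about 68 mm and I'll use 3 spacers. Moving to the rack.

Request:
apply_moves:
  motion:
    - [[0.5, 5, 0, -2, 8], [1, 10, 0, -4, 8], [1.5, 15, 0, -6.6, 8], [2, 20, 0, -6.6, 8], [2, 25, 0, -6.6, 8]]

```text
time: 9.75
position: [0.4443, -0.2649, 0.3635]
orientation: [[0.993, 0.117, 0.007], [0.118, -0.993, -0.002], [0.007, 0.003, -1.0]]
force: [0.3, 0.5, 0.2]
finger_gap: 0.0804
```

Request:
apply_moves:
  motion:
    - [[0, 3, 0, 0, 8], [0, 5, 0, 0, 8], [0, 5.7, 0, 0, 8], [0, 5.7, 0, 0, 8], [0, 5.7, 0, 0, 8]]

```text
time: 10.25
position: [0.4512, -0.3207, 0.3636]
orientation: [[0.993, 0.118, 0.007], [0.118, -0.993, -0.002], [0.007, 0.002, -1.0]]
force: [1.0, 0.2, 0.1]
finger_gap: 0.0798
```

```bash
python3 - <<'E'
from rk import *
W=robot.capture('wrist');s=robot.sense();print(s['position'],np.round(s['orientation'],3).tolist())
v,e=rackfit([W],[.549,-.3104,.117]);print('net',v,e)
v=[.549,-.3104,.117]
img=cv2.resize(W['image'][0:240,110:400],None,fx=2.7,fy=2.5,interpolation=cv2.INTER_CUBIC)
def ln(q,col):
    u=[(proj(W,Rz(v[2])@np.array(x)+[v[0],v[1],0])-[110,0]+.5)*[2.7,2.5] for x in q]
    for i in range(len(u)-1): cv2.line(img,tuple(map(int,u[i])),tuple(map(int,u[i+1])),col,1)
ln([(-.06,-.033,.028),(.06,-.033,.028),(.06,.033,.028),(-.06,.033,.028),(-.06,-.033,.028)],(0,255,0))
for x in(-.042,-.014,.014,.042): ln([(x-.005,-.022,.086),(x+.005,-.022,.086),(x+.005,.022,.086),(x-.005,.022,.086),(x-.005,-.022,.086)],(255,0,255))
cv2.imwrite('pics/w4.png',cv2.cvtColor(img,cv2.COLOR_RGB2BGR))
E
```

```text
[ 0.451223   -0.32050558  0.36377425] [[0.993, 0.119, 0.007], [0.119, -0.993, -0.002], [0.007, 0.003, -1.0]]
sp [ 0.5637 -0.3043  0.006 ] 0.9 2
sp [ 0.5371 -0.3074  0.006 ] 0.85 1
sp [ 0.5919 -0.2986  0.006 ] 0.8 3
sp [ 0.5092 -0.3156  0.006 ] 0.73 0
net [ 0.55078826 -0.30636604  0.19224965] 2.1448355869474356
```

View pics/w4.png

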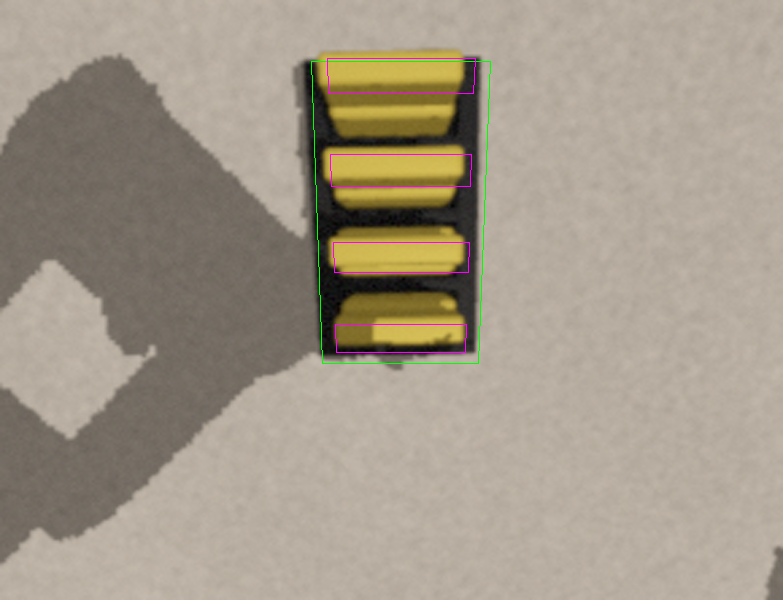

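The overlay shows the modelled rack needs about +2 mm in x, +2 mm in y and 0.02 rad more yaw. I correct for that and grasp the far spacer.

Request:
apply_moves:
  motion:
    - [[5, 0, 0, -0.9, 8], [10, -0.1, 0, -0.9, 8], [14.1, -0.2, 2, -0.9, 8], [14.2, -0.2, 6, -0.9, 8], [14.2, -0.2, 8, -0.9, 8]]

```text
time: 10.9
position: [0.5934, -0.3, 0.2805]
orientation: [[0.991, 0.137, 0.003], [0.137, -0.991, 0.001], [0.003, -0.0, -1.0]]
force: [-0.3, -0.4, -1.2]
finger_gap: 0.0804
```

```bash
python3 - <<'E'
from rk import *
W=robot.capture('wrist');s=robot.sense();print(s['position'],np.round(s['orientation'],3).tolist())
for q in robot.tip_of('spacer',W): print(onz(W,q['uv'],.006).round(4),q['confidence'])
I=W['image'].astype(int);m=(I[...,0]>110)&(I[...,1]>90)&(I[...,2]<90)
ys,xs=np.nonzero(m); print(xs.min(),xs.max(),ys.min(),ys.max())
cv2.imwrite('pics/w5.png',cv2.cvtColor(W['image'],cv2.COLOR_RGB2BGR))
E
```

```text
[ 0.59248932 -0.30014085  0.27750405] [[0.991, 0.136, -0.001], [0.136, -0.991, 0.003], [-0.001, -0.003, -1.0]]
[ 0.5928 -0.3013  0.006 ] 0.64
0 511 0 383
```

View pics/w5.png

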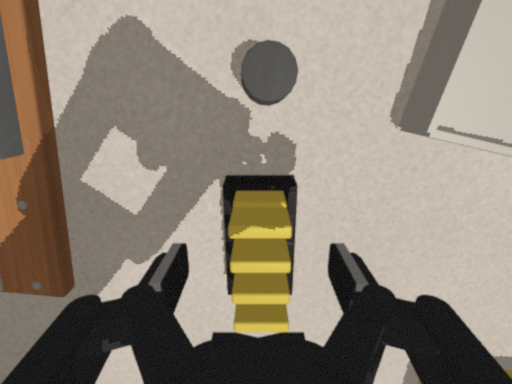

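The far tab is centred between the fingers (column 260 against 258) and aligned with them, so I descend and grip.

Request:
apply_moves:
  motion:
    - [[0, 0.1, 2, 0, 8], [0, 0.1, 4, 0, 8], [0, 0.1, 5.1, 0, 8], [0, 0.1, 5.1, 0, 6], [0, 0.1, 5.1, 0, 3]]
  squeeze: 30

```text
time: 11.5
position: [0.5928, -0.3015, 0.2311]
orientation: [[0.991, 0.136, 0.003], [0.136, -0.991, 0.001], [0.003, -0.001, -1.0]]
force: [-0.1, 0.1, -0.2]
finger_gap: 0.0529
```

Request:
apply_moves:
  motion:
    - [[0, 0, 0, 0, 3], [0, 0, 0, 0, 3], [0, 0, 0, 0, 3], [0, 0, 0, 0, 3], [0, 0, 0, 0, 3]]

```text
time: 12.0
position: [0.593, -0.3016, 0.2323]
orientation: [[0.991, 0.136, 0.004], [0.136, -0.991, 0.0], [0.004, 0.001, -1.0]]
force: [-0.6, 0.6, 6.2]
finger_gap: 0.043
```

Request:
apply_moves:
  motion:
    - [[0, 0, -2, 0, 3], [0, 0, -5, 0, 3], [0, 0, -8.5, 0, 3], [0.4, -4, -9, 2, 3], [0.8, -8, -9, 5, 3]]

```text
time: 12.5
position: [0.5895, -0.2212, 0.3239]
orientation: [[0.999, 0.045, 0.007], [0.045, -0.999, -0.001], [0.007, 0.001, -1.0]]
force: [0.1, 0.2, -1.0]
finger_gap: 0.0432
```

Request:
apply_moves:
  motion:
    - [[0.3, -4.5, 0, 1, 3], [0.6, -9, 0, 2, 3], [0.9, -13.5, 0, 2, 3], [1.2, -17, 0, 2, 3], [1.4, -19.5, 0, 2, 3]]

```text
time: 13.0
position: [0.5944, -0.0233, 0.3232]
orientation: [[1.0, 0.012, 0.006], [0.012, -1.0, -0.001], [0.006, 0.001, -1.0]]
force: [0.3, 0.9, -0.2]
finger_gap: 0.0436
```

```bash
python3 - <<'E'
from rk import *
P={n:robot.capture(n) for n in('scene','side','wrist')};s=robot.sense();print(s['position'],np.round(s['orientation'],3).tolist(),s['force'],s['finger_gap'])
for n in P:
  for q in robot.tip_of('spacer',P[n]): print(n,np.round(q['uv'],1),q['confidence'],onz(P[n],q['uv'],s['position'][2]-.226).round(4))
E
```

```text
[ 0.59459403 -0.02439494  0.32315342] [[1.0, 0.013, 0.006], [0.013, -1.0, -0.001], [0.006, 0.001, -1.0]] [ 0.63185762 -0.74003138 -0.89486614] 0.04317952722889574
scene [243.1 180.6] 0.86 [ 0.5917 -0.0229  0.0972]
scene [115.2 210.3] 0.67 [ 0.5779 -0.2928  0.0972]
scene [120.6 221.7] 0.66 [ 0.6088 -0.2861  0.0972]
scene [117.  231.9] 0.59 [ 0.6301 -0.2961  0.0972]
side [226.7 288.6] 0.66 [ 0.5613 -0.4022  0.0972]
side [238.2 188.6] 0.59 [ 0.5929 -0.0245  0.0972]
wrist [500.3 207.8] 0.8 [ 0.6025 -0.2154  0.0972]
wrist [498.  231.4] 0.72 [ 0.5817 -0.2199  0.0972]
wrist [495.  249.7] 0.66 [ 0.5647 -0.2226  0.0972]
wrist [255.6 211.9] 0.56 [ 0.5963 -0.0213  0.0972]
```

Request:
apply_moves:
  motion:
    - [[-0.7, -0.5, 0, -0.4, 3], [-1.5, -0.9, 1, -0.4, 3], [-1.5, -0.9, 3, -0.4, 3], [-1.5, -0.9, 4, -0.4, 3], [-1.5, -0.9, 4.3, -0.4, 3]]

```text
time: 13.8
position: [0.5793, -0.0183, 0.2787]
orientation: [[1.0, 0.016, 0.003], [0.016, -1.0, -0.001], [0.003, 0.001, -1.0]]
force: [-0.1, -0.7, -0.9]
finger_gap: 0.0434
```

```bash
python3 - <<'E'
from rk import *
P={n:robot.capture(n) for n in('scene','side','wrist')};s=robot.sense();print(s['position'],np.round(s['orientation'],3).tolist(),s['force'],s['finger_gap'])
a=cv2.resize(P['scene']['image'][130:230,190:320],(520,400),interpolation=cv2.INTER_CUBIC)
b=cv2.resize(P['side']['image'][150:250,175:305],(520,400),interpolation=cv2.INTER_CUBIC)
c=P['wrist']['image'][100:300,150:410]
im=np.zeros((600,790,3),np.uint8); im[:300,:390]=cv2.resize(a,(390,300)); im[:300,400:790]=cv2.resize(b,(390,300)); im[300:,:390]=cv2.resize(c,(390,300))
cv2.imwrite('pics/c1.png',cv2.cvtColor(im,cv2.COLOR_RGB2BGR))
E
```

```text
[ 0.57996022 -0.01810899  0.28076159] [[1.0, 0.016, 0.007], [0.016, -1.0, -0.001], [0.007, 0.001, -1.0]] [-1.00546141  0.13824816 -0.42806478] 0.04344555573757428
```

View pics/c1.png

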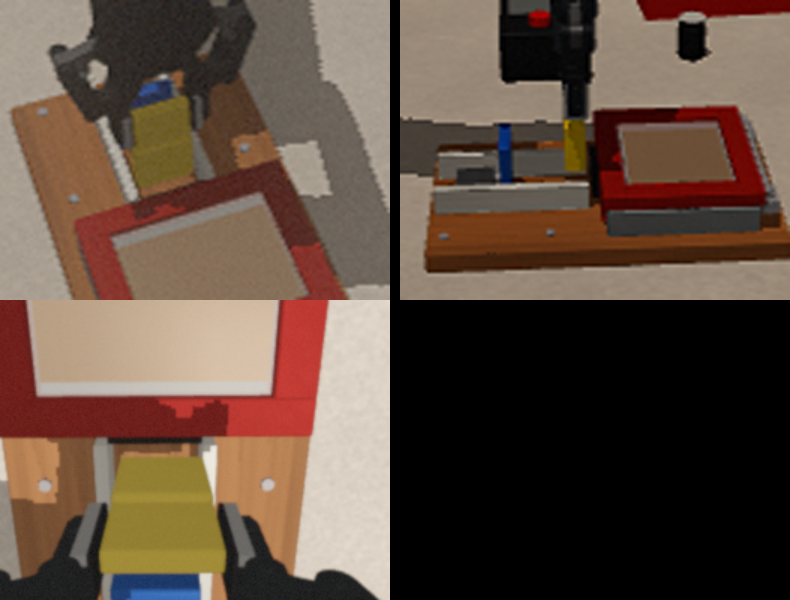

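The lid is shut and the spacer hangs over the channel, about 3 mm towards -y. I correct that and lower it.

Request:
apply_moves:
  motion:
    - [[0, -0.3, 0, 0, 3], [0, -0.3, 0.8, 0, 3], [0, -0.3, 1.8, 0, 3], [0, -0.3, 2.6, 0, 3], [0, -0.3, 3.1, 0, 3]]

```text
time: 14.45
position: [0.5798, -0.0151, 0.2481]
orientation: [[1.0, 0.016, 0.005], [0.016, -1.0, -0.001], [0.005, 0.001, -1.0]]
force: [-0.7, 0.2, -0.4]
finger_gap: 0.0435
```

Request:
apply_moves:
  motion:
    - [[0, 0, 0.1, 0, 3], [0, 0, 0.2, 0, 3], [0, 0, 0.3, 0, 3], [0, 0, 0.4, 0, 3], [0, 0, 0.4, 0, 3]]

```text
time: 14.95
position: [0.5801, -0.0151, 0.2462]
orientation: [[1.0, 0.016, 0.006], [0.016, -1.0, -0.001], [0.006, 0.001, -1.0]]
force: [-4.6, 1.5, 9.1]
finger_gap: 0.0434
```

Request:
apply_moves:
  motion:
    - [[0, 0, 0, 0, 5], [0, 0, 0, 0, 6.2], [0, 0, 0, 0, 6.2], [0, 0, -1, 0, 6.2], [0, 0, -3, 0, 6.2]]

```text
time: 15.45
position: [0.5795, -0.015, 0.2751]
orientation: [[1.0, 0.016, 0.003], [0.016, -1.0, -0.001], [0.003, 0.001, -1.0]]
force: [0.3, -0.0, 1.1]
finger_gap: 0.0617
```

Request:
apply_moves:
  motion:
    - [[0, 0, -3, 0, 7], [-0.5, 2, -5, -1, 8], [-1, 7, -5, -4, 8], [-1.5, 12, -5, -6.8, 8], [-2, 17, -5, -6.8, 8]]

```text
time: 15.95
position: [0.5617, -0.1861, 0.3264]
orientation: [[0.991, 0.136, 0.004], [0.136, -0.991, -0.001], [0.004, 0.002, -1.0]]
force: [1.8, 0.5, 0.2]
finger_gap: 0.0799
```

```bash
cat > st.py <<'E'
from rk import *
import sys
P={n:robot.capture(n) for n in('scene','side','wrist')};s=robot.sense();print(s['position'].round(4) if hasattr(s['position'],'round') else s['position'],np.round(s['orientation'],3).tolist(),np.round(s['force'],1),s['finger_gap'])
for n in P:
  for q in robot.tip_of('spacer',P[n]):
    X=onz(P[n],q['uv'],.02); X=X if X[1]>-.15 else onz(P[n],q['uv'],.006)
    print(n,np.round(q['uv'],1),round(q['confidence'],2),X.round(4))
E
python3 st.py
```

```text
[ 0.5615 -0.1874  0.3257] [[0.992, 0.13, 0.003], [0.13, -0.992, -0.001], [0.003, 0.002, -1.0]] [-0.2  1.1  0.4] 0.08021878626335462
scene [113.  210.6] 0.76 [ 0.51   -0.3162  0.006 ]
scene [119.5 219.5] 0.76 [ 0.539  -0.3052  0.006 ]
scene [245.  193.9] 0.65 [ 0.5743 -0.0167  0.02  ]
scene [247.3 198.9] 0.65 [ 0.5893 -0.0158  0.02  ]
scene [120.5 230.9] 0.57 [ 0.5697 -0.3072  0.006 ]
side [228.1 288.6] 0.6 [ 0.563 -0.3    0.006]
side [215.6 292.7] 0.55 [ 0.5371 -0.3112  0.006 ]
side [232.2 212.8] 0.55 [ 0.5765 -0.0177  0.02  ]
wrist [355.2 212.6] 0.9 [ 0.5357 -0.3107  0.006 ]
wrist [355.4 234.4] 0.84 [ 0.5076 -0.318   0.006 ]
wrist [ 85.8 143.5] 0.62 [ 0.5814 -0.0107  0.02  ]
wrist [356.6 190.4] 0.57 [ 0.563  -0.3055  0.006 ]
```

Request:
apply_moves:
  motion:
    - [[-0.5, 5, 0, -0.3, 8], [-1, 10, 0, -0.3, 8], [-1.2, 11.8, 1, -0.3, 8], [-1.2, 11.8, 3, -0.3, 8], [-1.2, 11.8, 4, -0.3, 8]]

```text
time: 16.75
position: [0.5667, -0.3014, 0.2837]
orientation: [[0.99, 0.141, 0.001], [0.141, -0.99, 0.001], [0.001, -0.001, -1.0]]
force: [-0.8, 0.0, -0.3]
finger_gap: 0.0801
```

```bash
python3 st.py
```

```text
[ 0.5668 -0.301   0.2852] [[0.99, 0.142, 0.002], [0.142, -0.99, 0.0], [0.002, 0.0, -1.0]] [0.2 0.1 0.7] 0.08004930115746679
scene [246.9 196.4] 0.76 [ 0.5824 -0.0146  0.02  ]
scene [113.9 211.3] 0.7 [ 0.5126 -0.3145  0.006 ]
scene [117.6 231.4] 0.62 [ 0.5688 -0.3135  0.006 ]
scene [239.8 176.8] 0.57 [ 0.5231 -0.0136  0.02  ]
scene [118.1 221.7] 0.49 [ 0.5438 -0.3091  0.006 ]
side [202.4 295.6] 0.81 [ 0.5102 -0.3185  0.006 ]
side [214.8 293.5] 0.8 [ 0.5355 -0.3135  0.006 ]
side [238.4 206.3] 0.71 [0.5943 0.0162 0.02  ]
side [229.3 286.8] 0.5 [ 0.5656 -0.2946  0.006 ]
side [242.  199.6] 0.2 [0.6057 0.0537 0.02  ]
wrist [262.2 195.3] 0.72 [ 0.5631 -0.3057  0.006 ]
```

Request:
apply_moves:
  motion:
    - [[-0.3, 0.5, 1, 0, 8], [-0.3, 0.5, 3, 0, 8], [-0.3, 0.5, 5, 0, 8], [-0.3, 0.5, 5.6, 0, 8], [-0.3, 0.5, 5.6, 0, 5]]

```text
time: 17.55
position: [0.5646, -0.3071, 0.2301]
orientation: [[0.99, 0.141, 0.003], [0.141, -0.99, -0.001], [0.003, 0.001, -1.0]]
force: [0.3, 0.1, -0.0]
finger_gap: 0.0675
```

Request:
apply_moves:
  motion:
    - [[0, 0, 0, 0, 3], [0, 0, 0, 0, 3], [0, 0, 0, 0, 3], [0, 0, 0, 0, 3], [0, 0, 0, 0, 3]]
  squeeze: 30

```text
time: 18.05
position: [0.5649, -0.3072, 0.2314]
orientation: [[0.99, 0.141, 0.005], [0.141, -0.99, -0.002], [0.005, 0.002, -1.0]]
force: [-0.2, 1.9, 5.7]
finger_gap: 0.0436
```

Request:
apply_moves:
  motion:
    - [[0, 0, -2, 0, 3], [0, 0, -5, 0, 3], [0, 0, -9, 0, 3], [0, -1, -10, 0, 3], [0, -5, -10, 3, 3]]

```text
time: 18.55
position: [0.5571, -0.2593, 0.3334]
orientation: [[0.996, 0.085, 0.009], [0.085, -0.996, -0.005], [0.008, 0.006, -1.0]]
force: [0.5, -0.5, -0.7]
finger_gap: 0.0436
```

Request:
apply_moves:
  motion:
    - [[0.5, -4.5, 0, 1, 3], [0.9, -9.3, 0, 2, 3], [1.4, -14.2, 0, 3.8, 3], [1.8, -19, 0, 3.8, 3], [2.2, -23.5, 0, 3.8, 3]]

```text
time: 19.05
position: [0.5584, -0.0209, 0.3313]
orientation: [[1.0, 0.019, 0.008], [0.019, -1.0, -0.005], [0.008, 0.005, -1.0]]
force: [0.2, -0.7, -1.1]
finger_gap: 0.0432
```

```bash
python3 st.py | head -1
```

```text
[ 0.5587 -0.0205  0.3314] [[1.0, 0.023, 0.008], [0.023, -1.0, -0.005], [0.008, 0.005, -1.0]] [ 0.2 -0.3 -0. ] 0.04338664798889175
```

Request:
apply_moves:
  motion:
    - [[0, -0.6, 0, 0, 3], [0, -0.6, 2, 0, 3], [0, -0.6, 4, 0, 3], [0, -0.6, 6, 0, 3], [0, -0.6, 7.5, 0, 3]]

```text
time: 19.85
position: [0.5592, -0.0191, 0.255]
orientation: [[1.0, 0.016, 0.007], [0.016, -1.0, -0.005], [0.006, 0.005, -1.0]]
force: [-0.8, 0.1, 0.6]
finger_gap: 0.0434
```

Request:
apply_moves:
  motion:
    - [[0, 0, 0.4, 0, 3], [0, 0, 0.7, 0, 3], [0, 0, 0.9, 0, 3], [0, 0, 1.0, 0, 3], [0, 0, 1.1, 0, 3]]

```text
time: 20.35
position: [0.5597, -0.0191, 0.2453]
orientation: [[1.0, 0.016, 0.009], [0.017, -1.0, -0.005], [0.009, 0.005, -1.0]]
force: [-1.1, 1.2, 6.5]
finger_gap: 0.0434
```

Request:
apply_moves:
  motion:
    - [[0, -0.2, -0.1, 0, 3], [0, -0.2, -0.1, 0, 5], [0, -0.2, 0, 0, 6.2], [0, -0.2, -1, 0, 6.2], [0, -0.2, -3, 0, 6.2]]

```text
time: 20.85
position: [0.559, -0.017, 0.2743]
orientation: [[1.0, 0.016, 0.005], [0.016, -1.0, -0.005], [0.005, 0.005, -1.0]]
force: [-1.0, 0.8, 0.7]
finger_gap: 0.0623
```

Request:
apply_moves:
  motion:
    - [[0, 0, -3, 0, 7], [-0.5, 2, -5, -1, 8], [-1, 7, -5, -4, 8], [-1.5, 12, -5, -6.8, 8], [-2.5, 17, -5, -6.8, 8]]

```text
time: 21.35
position: [0.5364, -0.1872, 0.3262]
orientation: [[0.991, 0.137, 0.007], [0.137, -0.991, -0.006], [0.006, 0.007, -1.0]]
force: [0.6, 0.4, -0.1]
finger_gap: 0.0801
```

```bash
python3 st.py; python3 - <<'E'
from h import *
W=robot.capture('scene');a=cv2.resize(W['image'][130:230,190:320],(520,400),interpolation=cv2.INTER_CUBIC)
b=robot.capture('wrist')['image']; im=np.zeros((400,780,3),np.uint8); im[:,:520]=a; im[:200,520:]=cv2.resize(b[80:220,0:182],(260,200))
cv2.imwrite('pics/c2.png',cv2.cvtColor(im,cv2.COLOR_RGB2BGR))
E
```

```text
[ 0.536  -0.1884  0.3257] [[0.992, 0.13, 0.006], [0.13, -0.992, -0.006], [0.005, 0.006, -1.0]] [ 0.9  0.7 -0. ] 0.08014810878346737
scene [120.1 221. ] 0.91 [ 0.5435 -0.3045  0.006 ]
scene [247.5 194.6] 0.9 [ 0.5781 -0.0118  0.02  ]
scene [242.9 189.7] 0.72 [ 0.5614 -0.0178  0.02  ]
scene [113.7 211.8] 0.68 [ 0.5138 -0.3151  0.006 ]
side [214.  292.6] 0.71 [ 0.5338 -0.3107  0.006 ]
side [226.5 211.5] 0.63 [ 0.5612 -0.0103  0.02  ]
side [235.1 212.2] 0.59 [ 0.5844 -0.0149  0.02  ]
side [205.7 294. ] 0.56 [ 0.5168 -0.3141  0.006 ]
wrist [359.8 214. ] 0.96 [ 0.5098 -0.3191  0.006 ]
wrist [ 83.6 118.7] 0.92 [ 0.5814 -0.0131  0.02  ]
wrist [358.2 194.1] 0.84 [ 0.5339 -0.3109  0.006 ]
wrist [ 88.5 138.4] 0.55 [ 0.5623 -0.0164  0.02  ]
```

View pics/c2.png

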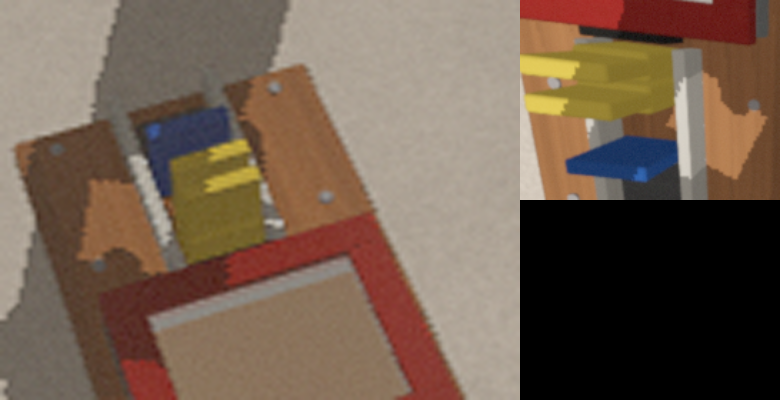

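Both spacers stand side by side next to the pad, with about 26 mm left to the jaw, so I fetch the third.

Request:
apply_moves:
  motion:
    - [[-0.6, 5, 0, -0.4, 8], [-1.2, 10, 0, -0.4, 8], [-1.5, 12.2, 1, -0.4, 8], [-1.5, 12.2, 3, -0.4, 8], [-1.5, 12.2, 4, -0.4, 8]]

```text
time: 22.25
position: [0.5391, -0.307, 0.284]
orientation: [[0.99, 0.144, 0.003], [0.144, -0.99, -0.003], [0.003, 0.004, -1.0]]
force: [-0.0, -0.3, -0.4]
finger_gap: 0.08
```

```bash
python3 st.py
```

```text
[ 0.5394 -0.3064  0.2854] [[0.989, 0.145, 0.004], [0.145, -0.989, -0.004], [0.004, 0.005, -1.0]] [ 0.2  0.9 -0.1] 0.07977755597551664
scene [250.  193.1] 0.92 [ 0.576  -0.0051  0.02  ]
scene [115.5 209.1] 0.74 [ 0.5077 -0.3102  0.006 ]
scene [120.1 221.7] 0.6 [ 0.5453 -0.3048  0.006 ]
scene [242.9 190.6] 0.52 [ 0.5638 -0.0185  0.02  ]
side [200.9 296. ] 0.84 [ 0.5072 -0.3195  0.006 ]
side [232.4 211.3] 0.69 [ 0.5772 -0.0099  0.02  ]
side [213.5 290.9] 0.5 [ 0.5326 -0.3056  0.006 ]
side [225.9 212. ] 0.47 [ 0.5595 -0.0128  0.02  ]
wrist [259.5 192.9] 0.71 [ 0.5384 -0.3094  0.006 ]
```

Request:
apply_moves:
  motion:
    - [[-0.3, 0.3, 1, 0, 8], [-0.3, 0.3, 3, 0, 8], [-0.3, 0.3, 5, 0, 8], [-0.3, 0.3, 5.6, 0, 8], [-0.3, 0.3, 5.6, 0, 5]]

```text
time: 23.05
position: [0.5371, -0.3105, 0.2304]
orientation: [[0.989, 0.145, 0.006], [0.145, -0.989, -0.005], [0.005, 0.006, -1.0]]
force: [0.4, -0.8, -0.0]
finger_gap: 0.0675
```

Request:
apply_moves:
  motion:
    - [[0, 0, 0, 0, 3], [0, 0, 0, 0, 3], [0, 0, 0, 0, 3], [0, 0, 0, 0, 3], [0, 0, 0, 0, 3]]
  squeeze: 30

```text
time: 23.55
position: [0.5374, -0.3105, 0.2316]
orientation: [[0.989, 0.145, 0.007], [0.145, -0.989, -0.006], [0.007, 0.007, -1.0]]
force: [0.0, 1.1, 4.5]
finger_gap: 0.044
```

Request:
apply_moves:
  motion:
    - [[0, 0, -2, 0, 3], [0, 0, -5, 0, 3], [0, 0, -9, 0, 3], [0, -1, -10, 0, 3], [0, -5, -10, 3, 3]]

```text
time: 24.05
position: [0.5293, -0.2621, 0.3335]
orientation: [[0.996, 0.088, 0.012], [0.089, -0.996, -0.009], [0.011, 0.01, -1.0]]
force: [0.8, 1.4, -1.1]
finger_gap: 0.0437
```

Request:
apply_moves:
  motion:
    - [[0.6, -4.5, 0, 1, 3], [1.1, -9.3, 0, 2, 3], [1.7, -14.2, 0, 4, 3], [2.3, -19, 0, 4, 3], [2.8, -24, 0, 4, 3]]

```text
time: 24.55
position: [0.5354, -0.0188, 0.3304]
orientation: [[1.0, 0.018, 0.011], [0.019, -1.0, -0.009], [0.011, 0.01, -1.0]]
force: [0.9, 0.8, -0.7]
finger_gap: 0.0437
```

```bash
python3 st.py | head -1
```

```text
[ 0.5356 -0.0179  0.3304] [[1.0, 0.024, 0.01], [0.024, -1.0, -0.009], [0.01, 0.009, -1.0]] [-0.1 -0.7 -2.1] 0.043269785794761116
```

Request:
apply_moves:
  motion:
    - [[0.1, -0.4, 0, 0, 3], [0.1, -0.4, 2, 0, 3], [0.1, -0.4, 4, 0, 3], [0.1, -0.4, 5.5, 0, 3], [0.1, -0.4, 5.5, 0, 3]]

```text
time: 25.35
position: [0.5368, -0.0186, 0.273]
orientation: [[1.0, 0.017, 0.006], [0.017, -1.0, -0.009], [0.006, 0.009, -1.0]]
force: [-0.2, 0.1, -1.2]
finger_gap: 0.0436
```

```bash
python3 st.py | head -1;  python3 - <<'E'
from h import *
a=robot.capture('side')['image'][150:250,175:305];b=robot.capture('wrist')['image'][100:300,150:410]
im=np.zeros((400,790,3),np.uint8); im[:300,:390]=cv2.resize(a,(390,300),interpolation=cv2.INTER_CUBIC); im[:300,400:]=cv2.resize(b,(390,300))
cv2.imwrite('pics/c3.png',cv2.cvtColor(im,cv2.COLOR_RGB2BGR))
E
```

```text
[ 0.5377 -0.0183  0.2767] [[1.0, 0.018, 0.012], [0.018, -1.0, -0.01], [0.012, 0.01, -1.0]] [-0.  -0.2 -0.6] 0.04376888409138464
```

View pics/c3.png

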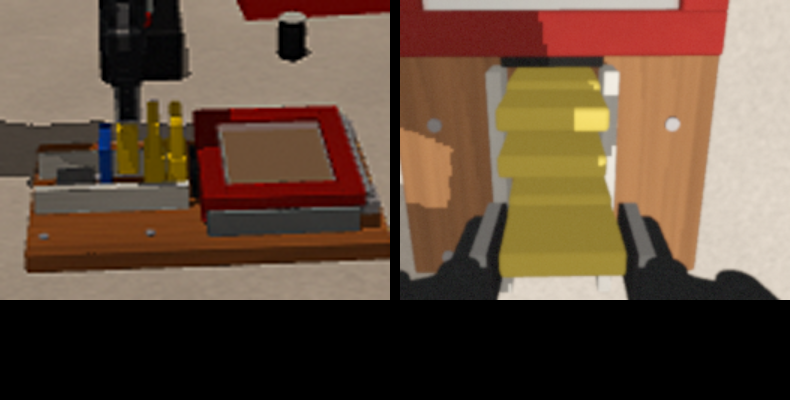

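The side view shows the third spacer (columns 116-137) hanging clear between the jaw (to 112) and the second spacer (from 145). I lower it with a 3 mm shift in y.

Request:
apply_moves:
  motion:
    - [[0, -0.4, 0, 0, 3], [0, -0.5, 1, 0, 3], [0, -0.5, 2, 0, 3], [0, -0.5, 2.6, 0, 3], [0, -0.5, 2.9, 0, 3]]

```text
time: 26.25
position: [0.5375, -0.0132, 0.2459]
orientation: [[1.0, 0.018, 0.01], [0.018, -1.0, -0.01], [0.01, 0.01, -1.0]]
force: [0.0, -0.4, -0.6]
finger_gap: 0.0435
```

Request:
apply_moves:
  motion:
    - [[0, 0, 0.1, 0, 3], [0, 0, 0.2, 0, 3], [0, 0, 0.3, 0, 3], [0, 0, 0.4, 0, 3], [0, 0, 0.4, 0, 3]]

```text
time: 26.75
position: [0.5383, -0.0129, 0.2452]
orientation: [[1.0, 0.018, 0.015], [0.019, -1.0, -0.009], [0.015, 0.009, -1.0]]
force: [-4.3, 2.0, 13.7]
finger_gap: 0.0433
```

Request:
apply_moves:
  motion:
    - [[0, 0, -0.1, 0, 4], [0, 0, -0.1, 0, 5.5], [0, 0, -0.1, 0, 6.2], [0, 0, -2, 0, 6.2], [0, 0, -4, 0, 6.2]]

```text
time: 27.25
position: [0.5375, -0.0127, 0.2844]
orientation: [[1.0, 0.018, 0.012], [0.018, -1.0, -0.009], [0.012, 0.009, -1.0]]
force: [1.4, -0.2, -0.1]
finger_gap: 0.0619
```

Request:
apply_moves:
  motion:
    - [[0, 0, -3, 0, 5], [-1, 0, -5, 0, 2], [-4, 0, -5, 0, 0], [-6, 0, -5, 0, 0], [-6, 0, -5, 0, 0]]

```text
time: 27.75
position: [0.4755, -0.0134, 0.3335]
orientation: [[1.0, 0.018, 0.011], [0.018, -1.0, -0.009], [0.011, 0.009, -1.0]]
force: [1.0, -0.5, 0.3]
finger_gap: -0.0
```

```bash
python3 st.py; python3 - <<'E'
from h import *
W=robot.capture('wrist');save(W,'w9.png')
I=W['image'].astype(int);b=(I[...,2]>I[...,0]+50);ys,xs=np.nonzero(b);print(xs.min(),xs.max(),ys.min(),ys.max(), onz(W,((xs.min()+xs.max())/2,ys.min()),.079), onz(W,((xs.min()+xs.max())/2,ys.max()+.5),.079))
b=W['image'];a=robot.capture('side')['image'][150:250,175:305]
im=np.zeros((384,792,3),np.uint8);im[:,:392]=b[:,60:452];im[:300,402:]=cv2.resize(a,(390,300),interpolation=cv2.INTER_CUBIC)
cv2.imwrite('pics/c4.png',cv2.cvtColor(im,cv2.COLOR_RGB2BGR))
E
```

```text
[ 0.4773 -0.0134  0.3336] [[1.0, 0.018, 0.012], [0.018, -1.0, -0.009], [0.012, 0.009, -1.0]] [ 0.3  0.  -0.1] 6.48622671618439e-05
scene [242.5 193.8] 0.93 [ 0.5722 -0.0221  0.02  ]
scene [113.  209.9] 0.92 [ 0.508 -0.316  0.006]
scene [245.7 185.2] 0.68 [ 0.5512 -0.0077  0.02  ]
scene [244.1 189.2] 0.67 [ 0.5609 -0.0147  0.02  ]
side [219.3 211. ] 0.64 [ 0.5416 -0.0068  0.02  ]
side [204.  293.1] 0.63 [ 0.5132 -0.3112  0.006 ]
side [229.5 215.1] 0.6 [ 0.5691 -0.0293  0.02  ]
side [222.2 214.1] 0.57 [ 0.5496 -0.0233  0.02  ]
wrist [255.4  84.4] 0.85 [ 0.5801 -0.0124  0.02  ]
wrist [259.9  55.1] 0.62 [ 0.6063 -0.0164  0.02  ]
wrist [255.8 126.8] 0.61 [ 0.5391 -0.0134  0.02  ]
wrist [254.3 103.8] 0.6 [ 0.5618 -0.0116  0.02  ]
wrist [256.3 159.3] 0.22 [ 0.5049 -0.0145  0.02  ]
232 286 144 162 [ 0.53021642 -0.01604836  0.079     ] [ 0.51443189 -0.01635535  0.079     ]
```

View pics/c4.png

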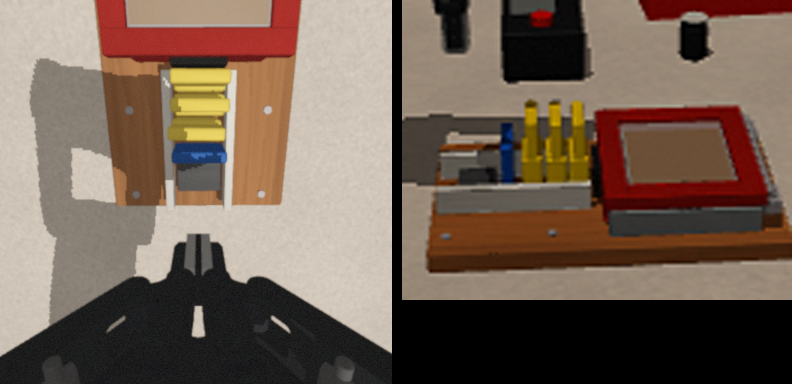

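All three spacers stand between the pad and the jaw. I go down behind the jaw with closed fingers.

Request:
apply_moves:
  motion:
    - [[0, 0.1, 3, 0, 0], [0, 0.1, 6, 0, 0], [0, 0.1, 9, 0, 0], [0, 0.1, 10.8, 0, 0], [0, 0.1, 10.8, 0, 0]]

```text
time: 28.65
position: [0.4778, -0.0152, 0.2225]
orientation: [[1.0, 0.018, 0.006], [0.018, -1.0, -0.008], [0.005, 0.008, -1.0]]
force: [-0.3, 0.2, 0.2]
finger_gap: -0.0001
```

Request:
apply_moves:
  motion:
    - [[0.6, 0, 0, 0, 0], [1.2, 0, 0, 0, 0], [1.8, 0, 0, 0, 0], [2.2, 0, 0, 0, 0], [2.6, 0, 0, 0, 0]]

```text
time: 29.15
position: [0.5043, -0.0147, 0.2232]
orientation: [[1.0, 0.018, 0.006], [0.018, -1.0, -0.008], [0.006, 0.008, -1.0]]
force: [-2.0, 0.0, 1.7]
finger_gap: -0.0
```

Request:
apply_moves:
  motion:
    - [[0.2, 0, 0, 0, 0], [0.4, 0, 0, 0, 0], [0.6, 0, 0, 0, 0], [0.8, 0, 0, 0, 0], [1.0, 0, 0, 0, 0]]

```text
time: 29.65
position: [0.5142, -0.0145, 0.2231]
orientation: [[1.0, 0.018, 0.005], [0.018, -1.0, -0.008], [0.005, 0.008, -1.0]]
force: [-3.8, 0.2, 2.4]
finger_gap: 0.0001
```

Request:
apply_moves:
  motion:
    - [[0.1, 0, 0, 0, 0], [0.2, 0, 0, 0, 0], [0.3, 0, 0, 0, 0], [0.4, 0, 0, 0, 0], [0.4, 0, 0, 0, 0]]

```text
time: 30.15
position: [0.5182, -0.0144, 0.2231]
orientation: [[1.0, 0.018, 0.004], [0.018, -1.0, -0.008], [0.004, 0.008, -1.0]]
force: [-4.3, 0.0, 2.2]
finger_gap: -0.0003
```

Request:
apply_moves:
  motion:
    - [[0.1, 0, 0, 0, 0], [0.2, 0, 0, 0, 0], [0.2, 0, 0, 0, 0], [0.2, 0, 0, 0, 0], [0.2, 0, 0, 0, 0]]

```text
time: 30.65
position: [0.5198, -0.0144, 0.2232]
orientation: [[1.0, 0.018, 0.002], [0.018, -1.0, -0.008], [0.002, 0.008, -1.0]]
force: [-9.2, -0.0, 5.0]
finger_gap: 0.0001
```

Request:
apply_moves:
  motion:
    - [[0.1, 0, 0, 0, 0], [0.2, 0, 0, 0, 0], [0.2, 0, 0, 0, 0], [0.2, 0, 0, 0, 0], [0.2, 0, 0, 0, 0]]

```text
time: 31.15
position: [0.521, -0.0144, 0.2232]
orientation: [[1.0, 0.018, -0.002], [0.018, -1.0, -0.008], [-0.002, 0.008, -1.0]]
force: [-12.7, 0.1, 8.0]
finger_gap: -0.0003
```

Request:
apply_moves:
  motion:
    - [[0.1, 0, 0, 0, 0], [0.1, 0, 0, 0, 0], [0.1, 0, 0, 0, 0], [0.1, 0, 0, 0, 0], [0.1, 0, 0, 0, 0]]

```text
time: 31.65
position: [0.5215, -0.0144, 0.2232]
orientation: [[1.0, 0.018, -0.005], [0.018, -1.0, -0.008], [-0.005, 0.008, -1.0]]
force: [-10.1, -0.4, 5.7]
finger_gap: 0.0003
```

```bash
python3 st.py; python3 - <<'E'
from h import *
b=robot.capture('wrist')['image'][60:320,110:410];a=robot.capture('side')['image'][150:250,175:305]
im=np.zeros((340,792,3),np.uint8);im[:,:392]=cv2.resize(b,(392,340));im[:300,402:]=cv2.resize(a,(390,300),interpolation=cv2.INTER_CUBIC)
cv2.imwrite('pics/c5.png',cv2.cvtColor(im,cv2.COLOR_RGB2BGR))
E
```

```text
[ 0.5215 -0.0144  0.2232] [[1.0, 0.018, -0.005], [0.018, -1.0, -0.008], [-0.005, 0.008, -1.0]] [-10.4  -0.    6.7] -0.00027308474124846104
scene [114.4 213. ] 0.79 [ 0.5176 -0.314   0.006 ]
scene [243.2 194.3] 0.55 [ 0.574 -0.021  0.02 ]
scene [239.1 166.3] 0.51 [ 0.4922 -0.006   0.02  ]
scene [238.2 178.8] 0.27 [ 0.5276 -0.019   0.02  ]
side [227.2 208. ] 0.61 [0.5632 0.0083 0.02  ]
side [223.9 211.2] 0.56 [ 0.5541 -0.0084  0.02  ]
side [234.2 212.9] 0.52 [ 0.5819 -0.0185  0.02  ]
side [205.3 293.9] 0.5 [ 0.516  -0.3137  0.006 ]
wrist [256.7 160.9] 0.96 [ 0.5674 -0.0148  0.02  ]
wrist [256.1 129.2] 0.83 [ 0.5878 -0.0141  0.02  ]
```

No more pictures are available, so I go on by force. I push a little more, because tool compliance took up the last step.

Request:
apply_moves:
  motion:
    - [[0.1, 0, 0, 0, 0], [0.2, 0, 0, 0, 0], [0.3, 0, 0, 0, 0], [0.3, 0, 0, 0, 0], [0.3, 0, 0, 0, 0]]

```text
time: 32.55
position: [0.5234, -0.0143, 0.2233]
orientation: [[1.0, 0.018, -0.011], [0.018, -1.0, -0.008], [-0.011, 0.008, -1.0]]
force: [-17.2, -1.1, 10.2]
finger_gap: 0.0001
```

Request:
apply_moves:
  motion:
    - [[0.1, 0, 0, 0, 0], [0.2, 0, 0, 0, 0], [0.2, 0, 0, 0, 0], [0.2, 0, 0, 0, 0], [0.2, 0, 0, 0, 0]]

```text
time: 33.05
position: [0.5243, -0.0143, 0.2233]
orientation: [[1.0, 0.018, -0.016], [0.018, -1.0, -0.008], [-0.016, 0.008, -1.0]]
force: [-17.0, -0.2, 11.5]
finger_gap: -0.0002
```

```bash
python3 - <<'E'
from rk import *
P={n:robot.capture(n) for n in('scene','side','wrist')};s=robot.sense();print(s['time'],s['position'],np.round(s['force'],1),np.round(s['orientation'],3)[:,2])
for l in('jaw','pad_face','lid_rail','spacer'):
  for n in P:
    for q in robot.tip_of(l,P[n]): 
      if q['confidence']>.45: print(l,n,np.round(q['uv'],1),round(q['confidence'],2),onz(P[n],q['uv'],dict(jaw=.02,pad_face=.039,lid_rail=.06,spacer=.02)[l]).round(4))
W=P['wrist'];I=W['image'].astype(int);b=(I[...,2]>I[...,0]+50);ys,xs=np.nonzero(b)
if len(ys):print('jaw top front',onz(W,(256,ys.min()-.5),.079))
for n,z in(('side',.0825),):
  p=P[n];J=p['image'].astype(int);m=((J[...,0]>90)&(J[...,1]>75)&(J[...,2]<60)).astype(np.uint8);m[260:]=0
  k,l,st,c=cv2.connectedComponentsWithStats(m)
  for i in range(1,k):
    if st[i,4]>8: print(st[i].tolist(),onz(p,c[i],z).round(3))
E
```

```text
33.2 [ 0.52432875 -0.01434261  0.22327766] [-18.1  -0.3  11.4] [-0.016 -0.008 -1.   ]
jaw scene [243.6 180.6] 0.47 [ 0.5368 -0.0084  0.02  ]
jaw side [217.6 212.7] 0.56 [ 0.5371 -0.0155  0.02  ]
pad_face side [240.3 207.8] 0.49 [ 0.5982 -0.0243  0.039 ]
pad_face wrist [256.7 111.9] 0.6 [ 0.6    -0.0142  0.039 ]
lid_rail scene [249.3 195.2] 0.82 [ 0.6074 -0.0154  0.06  ]
lid_rail scene [364.6 156. ] 0.69 [0.59   0.2724 0.06  ]
lid_rail side [243.8 201.1] 0.91 [ 0.6075 -0.0255  0.06  ]
lid_rail wrist [257.1  91.1] 0.82 [ 0.6104 -0.0141  0.06  ]
spacer scene [115.9 210. ] 0.77 [ 0.5208 -0.3068  0.02  ]
spacer scene [246.7 197.8] 0.57 [ 0.586  -0.0162  0.02  ]
spacer scene [243.5 192.9] 0.52 [ 0.5705 -0.0191  0.02  ]
spacer scene [134.2 282. ] 0.48 [ 0.7079 -0.2945  0.02  ]
spacer side [202.6 297.1] 0.6 [ 0.5122 -0.338   0.02  ]
spacer side [227.5 212.4] 0.56 [ 0.5638 -0.0151  0.02  ]
spacer side [225.4 212.3] 0.49 [ 0.5582 -0.0144  0.02  ]
spacer side [236.7 213.4] 0.46 [ 0.5885 -0.0214  0.02  ]
spacer wrist [255.3 129. ] 0.68 [ 0.5885 -0.0136  0.02  ]
spacer wrist [256. 157.] 0.65 [ 0.5706 -0.0143  0.02  ]
[244, 40, 19, 1, 19] [0.808 2.804 0.083]
[206, 49, 11, 2, 13] [0.454 2.276 0.083]
[0, 58, 5, 4, 9] [-0.9    1.878  0.083]
[44, 61, 23, 3, 42] [-0.535  1.789  0.083]
[152, 62, 20, 3, 37] [0.152 1.771 0.083]
[220, 184, 20, 32, 302] [ 0.571 -0.062  0.083]
[249, 193, 36, 18, 533] [ 0.662 -0.07   0.083]
[197, 258, 5, 2, 10] [ 0.506 -0.295  0.083]
```

```bash
python3 -c "
from cell import robot
s=robot.sense();print(s['force'],s['position']);print(robot.finish_job())"
```

```text
[-17.43800066   0.13747707  11.47915866] [ 0.52432839 -0.01432002  0.22329587]
the job is handed in; nothing more can be done
None
```

I closed the lid gently and stood three spacers on the channel floor, leaving the fourth in the rack. I then pushed the jaw against the pack and handed the job in at about 33 s, still holding it pressed. No verdict was reported.

- **Why three spacers:** the gap measured about 68 mm. Two spacers would have left about 32 mm, more than the 31 mm the jaw can close.
- **Push force:** the wrist read about 17 N along x at the end. Taking off the jaw's return spring (about 2.6 N) and friction, that puts about 14 N on the pad, firmer than the 10 N asked. The fingertips moved only about 2.6 mm after the pack closed up, so I put the pad travel at roughly 2.6 to 4.7 mm, above the 1.5 mm needed. I could not measure it directly. The wrist also read about 11 N upward, probably friction on the jaw plate.
- **Lid and spacers:** the networks put the lid rail at its shut position. They also showed the pack closed up, with the two spacers next to the pad 18 mm apart. The detections are noisy by a few millimetres, and some disagreed.
- **Not checked by eye:** the picture limit ran out just before the final push, so I did not see the held state. That the robot touches no spacer comes from geometry, with about 15 mm between the fingers and the nearest grip tab. The earlier pictures showed all three spacers upright and the lid shut.
- **Bystanders:** the arm stayed clear of the timer, loupe and canister by its planned path. I did not measure them again at the end.

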